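# Take the worn contact shoe down from its keyhole screw

### The job

Two tram contact shoes hang by keyhole plates on the screws of the wooden board. Take down the worn one, the one with the thin sole: lift it until the screw head sits in the wide part of its keyhole, pull it straight off the board, and stand it upright on its sole inside the shallow steel tray without dropping it. Leave the thick-soled shoe hanging undisturbed.

Things in the scene. Friction and masses are not known exactly. Their poses are not given: they have to be found in the camera images.
- board: In mm: fixed board, 360 wide (y), 200 high, 18 thick, foot behind it. Origin: on the counter, mid-width, in its front face; x points straight out of that face, away from the robot, z up. A screw at y = +85 and one at y = -85, height 165: shank 8 thick, head 18 across, from 9 to 13 out of the face. Each holds a shoe, in either order; to come off, a shoe is lifted 34 (24 to 43), then moved along x.
- worn_shoe: In mm: 0.6 kg; copper sole 14 thick, 80 x 50 (turned-up ends, 108 in all) under a keyhole plate 84 wide (y), 5 thick at the sole's back (x -25 to -20), top at z 119. Origin: centre of the sole's underside; z up, x along the board's x; hung, 74 above the counter. Grip its tongue at the plate's top: 20 wide (y), 14 high, centre z 112, x -25 to 31; pinch along y at x = 10. Stands on its sole.
- new_shoe: Bystander, loose, 1.2 kg: same plate, keyhole (slot 12 wide above an opening 40 wide and high) and tongue as the worn shoe, but its copper sole is 40 mm thick, so that it reaches 26 mm lower: underside 48 mm above the counter, tongue centre 138 mm above its origin. Origin: centre of the sole's underside; axes as the worn shoe's. Stays hanging.
- tray: Fixed shallow square steel tray, open above, 178 mm wide outside, 170 mm inside, 18 mm high, floor and walls 4 mm thick, lying on the counter in front of the board. Origin: centre of its underside; z up; x and y along its sides; the inner floor is 4 mm above the origin.
Things that resemble listed ones, but are neither listed nor needed, are in the scene too. Leave any blue or green look-alike of the worn_shoe alone.

How it is judged:
By the outcome, as a careful person would: the job done as asked, in the order asked, and still so for the second after the job is handed in, with the robot touching nothing.
It also fails if it takes over 38 s, if anything falls off the work surface, if the arm or the gripper's body presses on something with over 40 N, if the wrist force passes 120 N, or if a joint passes its speed limit or range.

### The arm

A 7-joint arm with a two-finger parallel gripper is mounted at the origin on the work surface. World frame = base frame: x ahead of the robot, y to its left, z up, the work surface at z = 0. Lengths are in m, angles in rad, forces in N, time in s.
With the tool pointing down it reaches from about 0.35 to 0.9 m from the base axis. Payload 19.9 kg.
Tool frame: the origin (TCP) lies between the finger pads; the fingertips stand 19 mm ahead of it and the grasp point (between the pads) is the TCP; z points along the fingers, y is the line along which they close (so a half turn about z gives the same grasp; the last joint's range is limited). The gripper opens to 94 mm and grips with 3 to 60 N. Pads are 16 mm wide; open, the fingers measure 119 mm over their backs; the gripper's body (75 mm by 177 mm) begins 78 mm behind the grasp point.
Start: joints at [-1.258, 0.417, -0.01, 1.614, 0.005, 1.111, -0.053], TCP at [0.217, 0.586, 0.224] pointing down, gripper open.
Joint ranges: [-2.81, 2.81], [-0.39, 2.02], [-1.27, 1.25], [0.06, 2.57], [-1.19, 4.33], [0.19, 2], [-2.82, 2.82]. Speed limits (rad/s): [1.89, 1.89, 2.39, 2.39, 3.01, 3.01, 3.01].

### API

Orientations are given as a 3x3 rotation matrix whose columns are the frame's x, y, z axes.
In Python, from rig import robot gives the robot as it stands. Calls block until the motion is done:
- robot.move_ptp(position, orientation): joint-space move of the TCP to a pose.
- robot.move_linear(position, velocity=0.15, frame=None, threshold=None): straight line of the TCP; frame=None keeps the orientation; velocity is the mean speed in m/s. With threshold (N) it stops when the force on the tool has changed by that much, and returns True; else False.
- robot.goto_joints(angles): joint-space move.
- robot.gripper_to(opening): finger opening in m; the grip force is fixed at half the most; returns when the fingers have stopped.
- robot.pause(seconds).
- robot.ik(position, orientation): joint angles nearest the present ones, or None.
- robot.get_state(): the state.
- robot.grab_frame(name): name is "side" or "top" or "wrist"; returns the picture (420x560x3 uint8, red, green, blue); there is no depth.
- robot.camera_info(name): a dict with "fx", "fy", "cx", "cy" (pixels), "rvec" (rotation vector, rad) and "tvec" (3), from world to camera coordinates, as OpenCV has them. Camera axes: x right, y down, z forward; pixel columns grow to the right and rows downward; lengths in m; the calibration is good to about 2 mm. The wrist camera is an equidistant fisheye: a pixel r from the principal point sees the ray r / f radians off the axis. A picture is of the moment at which its call begins: read the wrist's pose just before it. camera_info takes no time and is no camera call; for the wrist camera it gives the pose at the moment of the call.
A pose or a line that the arm cannot do raises robot.PlanningError and nothing moves.
- robot.sign_off(): hands the job in; it is judged then, once.
The state is a dict: "time": time; "qpos": joint angles; "joint_vel": joint speeds; "effort": joint torques, N m; "ee_pos": TCP position; "tool_rot": TCP orientation; "force": force on the tool from outside, world axes, zero at the start; "moment": the same for the moment, N m; "opening": finger opening in m; "grasp_force": force on a finger pad.
Only numpy, scipy, OpenCV 4.12 (cv2) and the standard library are available. Lean on these libraries where they do the work, as an engineer would, in place of code of your own. Each camera call takes 0.05 s, during which the arm holds its last target. There are 200 camera calls.

## Working session

There is one attempt and no reset: what is moved stays moved. The work goes in short steps, each a Python script; the robot and the scene stay as the last script left them, time stands still between calls to the robot, and variables do not carry over. Pictures are saved under pics/ and viewed, at most 10 in all, crops included, and the job is handed in when it is done.

```bash
mkdir -p pics; ls
python3 - <<'E'
from rig import robot
import cv2,numpy as np
for n in ("side","top","wrist"):
    ci=robot.camera_info(n); im=robot.grab_frame(n)
    cv2.imwrite(f"pics/{n}0.png",im[:,:,::-1])
    R=cv2.Rodrigues(np.array(ci["rvec"],float))[0]
    print(n,ci["fx"],ci["cx"],ci["cy"],"pos",(-R.T@np.array(ci["tvec"])).round(3),"fwd",R[2].round(3))
E
```

```text
pics
side 413.7890628367442 276.4077145557478 210.89703923876314 pos [0.312 0.301 0.655] fwd [ 0.31  -0.534 -0.786]
top 473.2314675196847 280.63696305421365 213.04701561869683 pos [ 0.409 -0.072  0.973] fwd [ 0.125 -0.025 -0.992]
wrist 325.19226210127806 279.307406603742 210.09143279002166 pos [0.148 0.611 0.383] fwd [ 0.238 -0.089 -0.967]
```

View pics/side0.png

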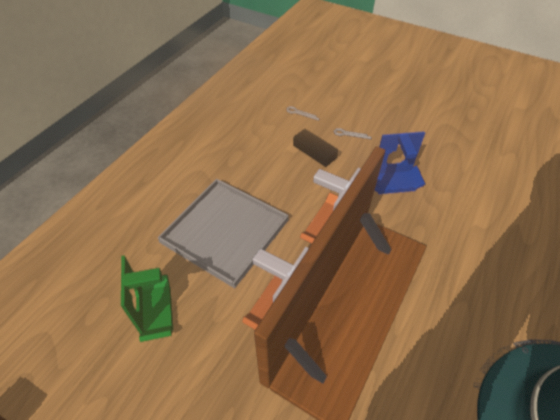

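View pics/top0.png

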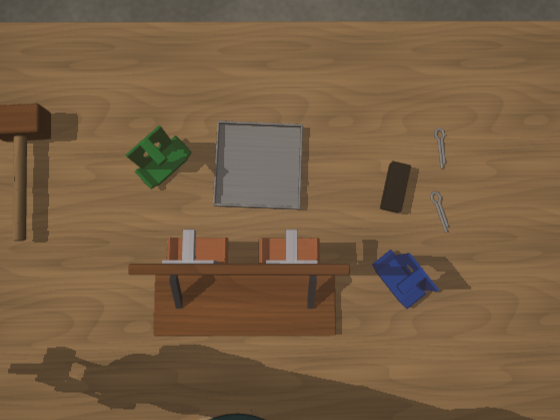

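The top view shows the tray at about (259,165), the board along row 268, and two hanging shoes with tongues at about (188,245) and (291,245). The side view shows the shoes from behind, so the sole thickness is hidden. A blue look-alike is at (405,278) and a green one at (158,157) in the top view. I'll measure the shoes and tray, then look from the front with the wrist camera.

```bash
cat > h.py <<'E'
from rig import robot
import cv2,numpy as np
def onplane(n,pts,z,ci=None):
    ci=ci or robot.camera_info(n); R=cv2.Rodrigues(np.array(ci["rvec"],float))[0]; t=np.array(ci["tvec"],float)
    p=(np.atleast_2d(pts).astype(float)-[ci["cx"],ci["cy"]])/[ci["fx"],ci["fy"]]
    if n=="wrist":
        r=np.linalg.norm(p,axis=1,keepdims=True); d=np.hstack([np.sin(r)*p/np.maximum(r,1e-9),np.cos(r)])
    else: d=np.hstack([p,np.ones((len(p),1))])
    d=d@R; c=-R.T@t
    return c+d*((z-c[2])/d[:,2])[:,None]
E
python3 - <<'E'
from h import *
im=cv2.imread("pics/top0.png"); hsv=cv2.cvtColor(im,cv2.COLOR_BGR2HSV)
def show(name,m,z,amin):
    for c in cv2.findContours(m,cv2.RETR_EXTERNAL,cv2.CHAIN_APPROX_NONE)[0]:
        if cv2.contourArea(c)<amin: continue
        b=cv2.boxPoints(cv2.minAreaRect(c)); w=onplane("top",b,z)[:,:2]
        print(name,cv2.boundingRect(c),cv2.contourArea(c),"c",w.mean(0).round(4),"corners",w.round(3).tolist())
show("tong",cv2.inRange(hsv,(0,0,150),(180,40,255)),.193,40)
g=cv2.inRange(hsv,(0,0,60),(180,45,149)); g=cv2.morphologyEx(g,cv2.MORPH_CLOSE,np.ones((5,5)))
show("tray",g,.018,1500)
show("copper",cv2.inRange(hsv,(3,170,130),(12,255,255)),.088,40)
print("board corners z.2",onplane("top",[[129,264],[350,264],[129,274],[350,274]],.2).round(3).tolist())
ci=robot.camera_info("wrist"); s=robot.get_state(); R=cv2.Rodrigues(np.array(ci["rvec"],float))[0]; c=-R.T@np.array(ci["tvec"])
T=np.array(s["tool_rot"]); print(T.round(3).tolist(),"cam in tool",(T.T@(c-s["ee_pos"])).round(3),"fwd in tool",(T.T@R[2]).round(3),s["time"])
for col in (185,190): print(hsv[245,col])
print(hsv[245,210],hsv[165,259],hsv[269,240])
E
```

```text
tong (267, 231, 50, 32) 337.5 c [ 0.4519 -0.1088] corners [[0.478, -0.069], [0.477, -0.15], [0.426, -0.149], [0.427, -0.068]]
tong (162, 230, 51, 33) 322.0 c [0.455  0.0627] corners [[0.482, 0.104], [0.481, 0.022], [0.428, 0.022], [0.429, 0.103]]
tray (213, 121, 90, 88) 7076.5 c [ 0.6314 -0.0507] corners [[0.548, 0.042], [0.724, 0.035], [0.715, -0.145], [0.538, -0.134]]
tray (0, 0, 560, 21) 10950.5 c [ 0.97   -0.1088] corners [[0.993, 0.494], [0.993, -0.713], [0.946, -0.708], [0.948, 0.491]]
board corners z.2 [[0.427, 0.154, 0.2], [0.422, -0.203, 0.2], [0.411, 0.154, 0.2], [0.405, -0.203, 0.2]]
[[-0.938, 0.347, -0.0], [0.347, 0.938, -0.001], [-0.0, -0.001, -1.0]] cam in tool [ 0.074 -0.    -0.159] fwd in tool [-0.254  0.     0.967] 0.15
[  3  14 162]
[  0  10 155]
[ 10 153 148] [ 13  19 120] [ 13 153 107]
```

The tongues are 170 mm apart at z = 0.193, at about (0.455,0.063) and (0.452,-0.109). The board's front face is at x≈0.425 with a yaw of about -0.015, and the tray is 178 mm wide with its centre at (0.631,-0.051). These all match the given sizes. Next I'll move the wrist camera in front of the board to see the soles.

```bash
cat >> h.py <<'E'
from scipy.spatial.transform import Rotation as Ro
def tool(yaw=0,tilt=0): # tool x along +x (camera in front of board), tilt>0 looks back at the board
    return (Ro.from_euler("z",yaw)*Ro.from_euler("y",tilt)).as_matrix()@np.diag([1.,-1,-1])
E
python3 - <<'E'
from h import *
for x,z,t in ((.74,.28,.4),(.70,.28,.4),(.70,.28,.25),(.74,.28,0),(.68,.28,0)):
    try: robot.move_ptp([x,-.02,z],tool(0,t)); print(x,z,t); break
    except robot.PlanningError as e: print(e)
ci=robot.camera_info("wrist"); im=robot.grab_frame("wrist")
cv2.imwrite("pics/wrist1.png",im[:,:,::-1]); s=robot.get_state(); print(s["time"],np.round(s["qpos"],2),np.round(s["ee_pos"],3))
import json; json.dump({k:np.array(v).tolist() for k,v in ci.items() if k in("fx","fy","cx","cy","rvec","tvec")},open("ci1.json","w"))
E
```

```text
0.74 0.28 0.4
3.025 [-0.28  1.    0.81  0.76 -0.55  1.96 -1.31] [ 0.74  -0.019  0.28 ]
```

View pics/wrist1.png

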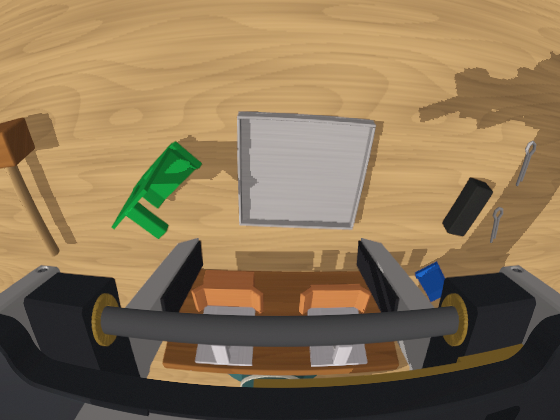

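The image is upside down, because the camera looks back at the board. The soles are at (227,290) for the +y shoe and (335,298) for the -y shoe. I'll enlarge that area, turned upright.

Run:
```python
import cv2
im=cv2.imread("pics/wrist1.png")[250:380,160:410]
cv2.imwrite("pics/crop1.png",cv2.resize(cv2.rotate(im,cv2.ROTATE_180),None,fx=3,fy=3,interpolation=cv2.INTER_CUBIC))
```

```text
(no output)
```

View pics/crop1.png

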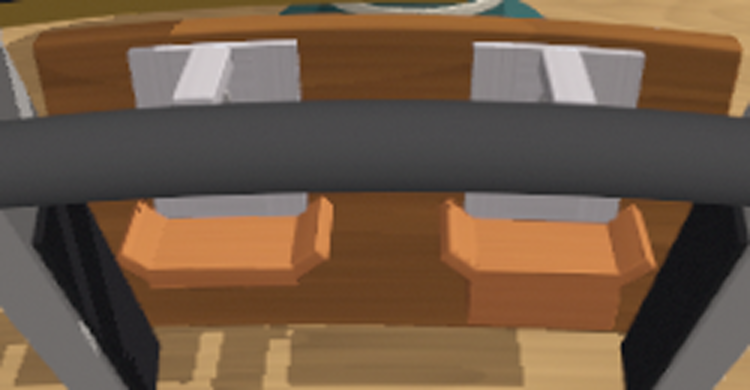

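The crop is upright, so its right side is +y. There are four candidates:
- **Crop (545,270), original (227,290), +y:** has a deep copper front face down to row 325, so it is the thick-soled shoe.
- **Crop (225,255), original (335,298), -y:** its front face is only about 12 px deep, so it is the worn shoe.
- **Blue and green look-alikes:** neither is hanging, so I'll leave them alone.

The target is the -y shoe, with its top-view tongue at (291,245).

Run:
```python
from h import *
hsv=cv2.cvtColor(cv2.imread("pics/top0.png"),cv2.COLOR_BGR2HSV)
m=cv2.inRange(hsv,(0,0,130),(180,45,255))
rows=[(np.nonzero(m[r,270:315])[0]+270) for r in range(230,262)]
print([(r+230,int(a.min()),int(a.max())) for r,a in enumerate(rows) if len(a)])
c=[[(a.min()+a.max()+0.)/2,r+230] for r,a in enumerate(rows) if 7<len(a)<16 and r<24]
w=onplane("top",c,.193); print(w[:,:2].mean(0).round(4),w[0].round(3),w[-1].round(3)); y=np.interp(.461,w[::-1,0],w[::-1,1])
yaw=-.014; print("y",y)
assert abs(y+.109)<.004
R=tool(yaw)
robot.gripper_to(.06)
robot.move_ptp([.461,y,.26],R)
print(robot.get_state()["time"],np.round(robot.get_state()["qpos"],2))
hit=robot.move_linear([.461,y,.186],.08,threshold=8)
s=robot.get_state(); print(hit,np.round(s["ee_pos"],4),np.round(s["force"],2),s["time"])
for n in ("top","side"): cv2.imwrite(f"pics/{n}2.png",robot.grab_frame(n)[:,:,::-1])
t,sd=cv2.imread("pics/top2.png")[190:330,190:390],cv2.imread("pics/side2.png")[120:330,200:500]
cv2.imwrite("pics/c2.png",np.hstack([cv2.resize(t,(400,280)),cv2.resize(sd,(400,280))]))
```

```text
[(230, 286, 296), (231, 286, 296), (232, 286, 296), (233, 286, 296), (234, 286, 296), (235, 286, 296), (236, 286, 296), (237, 286, 296), (238, 286, 296), (239, 286, 296), (240, 286, 296), (241, 286, 296), (242, 286, 296), (243, 286, 296), (244, 286, 296), (245, 286, 296), (246, 286, 296), (247, 286, 296), (248, 286, 296), (249, 286, 296), (250, 286, 296), (251, 286, 296), (252, 286, 296), (253, 286, 296), (254, 286, 296), (255, 286, 296), (256, 286, 296), (257, 286, 296), (258, 286, 296), (259, 286, 296), (260, 285, 297), (261, 270, 314)]
[ 0.46   -0.1081] [ 0.479 -0.108  0.193] [ 0.441 -0.108  0.193]
y -0.10806684781356948
5.1333 [-0.86  0.2   1.16  1.96 -0.2   1.11 -1.2 ]
False [ 0.4613 -0.1081  0.1864] [-0.08 -0.02  0.21] 6.2083
```

View pics/c2.png

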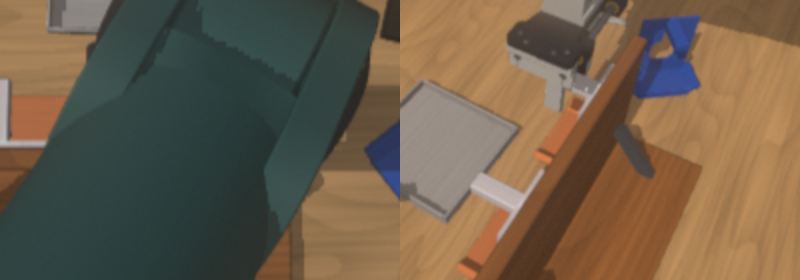

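The side crop shows a finger beside the -y tongue at about (555,85), and there is no contact force. Now I'll grip and lift.

Run:
```python
from h import *
def st(l):
    s=robot.get_state(); print(l,round(s["time"],2),np.round(s["ee_pos"],4),"F",np.round(s["force"],1),"op",round(s["opening"],4),"g",round(s["grasp_force"],1)); return s
robot.gripper_to(.0); s=st("grip")
p=np.array(s["ee_pos"])
if .015<s["opening"]<.025 and abs(s["force"][1])<12:
    h=robot.move_linear(p+[0,0,.034],.05,threshold=20); s=st(f"lift {h}")
    if not h:
        for n in ("side","wrist"): cv2.imwrite(f"pics/{n}3.png",robot.grab_frame(n)[:,:,::-1])
        d=np.array([np.cos(.014),-np.sin(.014),0])
        h=robot.move_linear(p+[0,0,.034]+.02*d,.05,threshold=12); st(f"pull1 {h}")
        if not h: h=robot.move_linear(p+[0,0,.034]+.08*d,.08,threshold=12); st(f"pull2 {h}")
```

```text
grip 7.01 [ 0.4611 -0.1082  0.186 ] F [ 1.5 -1.1 -0.1] op 0.0193 g 30.0
lift False 7.84 [ 0.4609 -0.1081  0.2198] F [-0.   0.4 -6.6] op 0.0195 g 30.0
pull1 False 8.49 [ 0.481  -0.1088  0.2199] F [ 0.4 -0.1 -5.9] op 0.0196 g 30.0
pull2 False 9.39 [ 0.5406 -0.1095  0.22  ] F [-0.4  0.1 -5.2] op 0.0198 g 30.0
```

The shoe is free: the wrist carries about 6 N (0.6 kg) and the pull met no resistance. I'll carry it over the tray and check before lowering.

Run:
```python
from h import *
h=robot.move_linear([.641,-.051,.20],.1,threshold=15); s=robot.get_state(); print(h,s["time"],np.round(s["ee_pos"],4),np.round(s["force"],1),s["opening"],np.round(s["qpos"],2))
print(robot.ik([.641,-.051,.116],tool(-.014)))
a=[]
for n in ("side","wrist"):
    im=robot.grab_frame(n)[:,:,::-1]; cv2.imwrite(f"pics/{n}4.png",im); a.append(cv2.resize(im,(400,300)))
cv2.imwrite("pics/c4.png",np.hstack(a))
```

```text
False 10.7167 [ 0.6407 -0.0515  0.2003] [ 0.2 -0.5 -5.4] 0.019462423459244687 [-0.58  0.63  0.91  1.61 -0.54  1.16 -1.13]
[-0.54118803  0.72239393  0.84257202  1.67636069 -0.61426746  1.02786572
 -1.07711855]
```

View pics/c4.png

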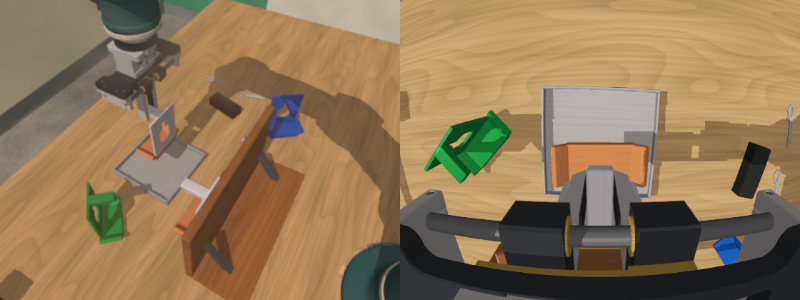

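The shoe hangs level over the tray (side crop, about (158,140)), and the thick shoe is still on its screw. I'll lower it until it touches, then release.

Run:
```python
from h import *
def st(l):
    s=robot.get_state(); print(l,round(s["time"],2),np.round(s["ee_pos"],4),"F",np.round(s["force"],1),"op",round(s["opening"],4)); return s
robot.move_linear([.641,-.051,.125],.08,threshold=10); st("near")
h=robot.move_linear([.641,-.051,.108],.012,threshold=4); s=st(f"touch {h}")
if h:
    robot.pause(.3); robot.gripper_to(.05); s=st("open")
    robot.move_linear(np.array(s["ee_pos"])+[0,0,.10],.1,threshold=6); st("up")
    p=np.array(robot.get_state()["ee_pos"]); robot.move_linear(p+[0,.15,.06],.15); st("away")
    a=[]
    for n in ("side","top"):
        im=robot.grab_frame(n)[:,:,::-1]; cv2.imwrite(f"pics/{n}5.png",im); a.append(cv2.resize(im,(400,300)))
    cv2.imwrite("pics/c5.png",np.hstack(a))
```

```text
near 11.91 [ 0.6413 -0.0511  0.1255] F [ 1.4 -1.3 -5.2] op 0.0198
touch True 12.71 [ 0.6411 -0.0509  0.1166] F [-0.5  0.8  7.9] op 0.0198
open 13.67 [ 0.6403 -0.0508  0.1156] F [ 0.1 -0.9 -0.5] op 0.05
up 14.82 [ 0.64   -0.0506  0.215 ] F [0.4 0.1 0. ] op 0.0497
away 16.04 [0.6399 0.0983 0.2747] F [-0.4 -0.2  0.9] op 0.0503
```

View pics/c5.png

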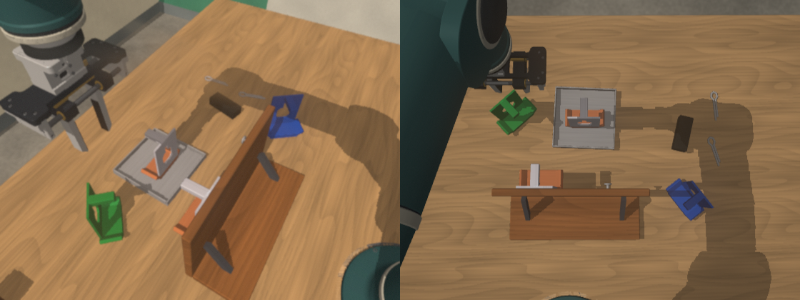

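The worn shoe stands upright inside the tray (top crop, about (585,118)). It touched down at 0.1166 m, against 0.116 m expected. The thick shoe still hangs at (540,178), and the arm is clear.

```bash
python3 -c "
from rig import robot
robot.pause(.3); print(robot.sign_off())"
```

```text
the job is handed in; nothing more can be done
None
```

I took the worn, thin-soled shoe (the -y one) off its screw and stood it upright on its sole in the steel tray, left the thick-soled shoe hanging, and handed the job in at about 16 s of the 38 s allowed.

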